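# Close the colour-card drawers and the swatch box

## Task

The colour match is finished, so tidy the card store using only your fingertips: push the two outer drawers of the black three-drawer cabinet fully home, and push the lid of the metal swatch box down until it is fully shut. Leave the middle drawer out just as it is, for the next match needs it. Grasp nothing, do not pull a drawer further out or raise the lid further, and leave the loose things on the bench and on the cabinet where they are.

Things in the scene. Friction and masses are not known exactly. Their poses are not given: they have to be found in the camera images.
- cabinet: Black plastic card cabinet, fixed to the bench, 160 deep (x) x 246 wide (y) x 85 high. Origin on the bench; the carcass reaches from x = -70 (front) to +90 in its own frame, y = -123 to +123. Its own -x is the front, out of which three drawers slide side by side, centres 78 mm apart. It may stand left or right of the swatch box, and a little turned.
- left_front (a point): Centre of the flat front face of the outer drawer on the cabinet's +y side, 55 mm above the bench; moves with the drawer; axes as the cabinet's (the face looks to -x). Front plate 72 wide, from 8 to 77 mm above the bench. A finger lip 34 wide sticks 10 mm out of the front at 16 to 22 mm above the bench; above it the front is flat. With the drawer shut this point is at x = -82, y = +78 in the cabinet's frame.
- middle_front (a point): The same point on the middle drawer (y = 0 in the cabinet's frame), which must stay out as it is.
- right_front (a point): The same point on the outer drawer on the cabinet's -y side (y = -78 in the cabinet's frame).
- left_drawer (a joint): How far the +y drawer is out, m: 0 fully shut, against a stop; starts 0.03 to 0.07. Slides with about 1.5 N of friction and stays where it is left.
- right_drawer (a joint): The same for the -y drawer.
- middle_drawer (a joint): The same for the middle drawer; to be left alone.
- swatch_box: Aluminium box of swatches, fixed to the bench, 130 (x) x 170 (y) x 75 high. Origin on the bench below the hinge line: the box reaches from x = -130 (front) to 0 (hinge side, away from the robot), y = -85 to +85 in its own frame.
- lid_hinge (a point): Middle of the lid's hinge line, which runs along the box's y, 75 mm above the bench; moves not.
- lid_edge (a point): Middle of the lid's free edge, on its outer (upper) face, 130 mm from the hinge line and 6 mm above the underside. The lid is an aluminium plate 130 x 170 x 6, with a tab 45 wide sticking 13 mm out beyond this edge.
- lid (a joint): Lid angle, rad: 0 shut flat on the box, grows as the free edge swings up and away from the robot; starts 0.6 to 1.1. Stiff hinge (0.2 N m): it stays where it is left. Pushed shut on its outer face.
- bottle: Loose amber bottle, diameter 50, height 140, just behind the swatch box; origin under its centre. Leave alone.
- jar: Loose small white jar, diameter 48, height 55, standing on the rear of the cabinet's top. Origin under its centre. Leave alone.
- card_deck: Loose stack of colour cards, 52 x 110 x 16, lying in front of the swatch box. Leave alone.
- cup: Loose white cup, diameter 60, height 70, in front of the swatch box; origin under its centre. Leave alone.
- spatula: Loose spatula, 180 long, lying on the bench between cabinet and box. Leave alone.
- tin: Loose steel tin, diameter 100, height 120, at the back of the bench; origin under its centre. Leave alone.

How it is judged:
By the outcome, as a careful person would: the job done as asked, in the order asked, and still so for the second after the job is handed in, with the robot touching nothing.
It also fails if it takes over 64 s, if anything falls off the work surface, if the arm or the gripper's body presses on something with over 40 N, if the wrist force passes 120 N, or if a joint passes its speed limit or range.

## Robot

A 6-joint arm with a two-finger parallel gripper is mounted at the origin on the work surface. World frame = base frame: x ahead of the robot, y to its left, z up, the work surface at z = 0. Lengths are in m, angles in degrees, forces in N, time in s.
With the tool pointing down it reaches from about 0.4 to 0.925 m from the base axis. Payload 12.5 kg.
Tool frame: the origin (TCP) lies at the very end of the fingers, on their centre line; the grasp point (between the pads) lies 19 mm behind it; y points along the fingers, z is the direction in which the jaws open and shut, and the axes are right-handed (so a half turn about y gives the same grasp; the last joint's range is limited). The gripper opens to 95 mm and grips with 3 to 60 N. Pads are 20 mm wide; open, the fingers measure 119 mm over their backs; the gripper's body (75 mm by 180 mm) begins 59 mm behind the grasp point.
Start: joints at [66.371, 28.126, 89.318, -0, 62.55, -6.05], TCP at [0.189, 0.596, 0.215] pointing down, gripper open.
Joint ranges: [-177.58, 177.58], [-47.91, 125.51], [2.72, 160], [-65.01, 245.01], [3.68, 167.84], [-153.87, 153.87]. Speed limits (degrees/s): [127.2, 127.2, 159.86, 180, 180, 180].

## Interface

Orientations are given as a 3x3 rotation matrix whose columns are the frame's x, y, z axes.
In Python, from station import arm gives the robot as it stands.
- The arm moves only by the tool jog_arm, never from a script. Its argument "targets" is a list of rows, each an object of numbers: "dx", "dy", "dz": the shift along the world's x, y, z in mm; "spin": the turn about the world's z in rad; "grip": the finger opening in mm, from 0 to 95.1. A call has 1 to 8 rows; each row shifts and turns the commanded pose from where the row before left it; what a row does not reach is not made up. A row lasts 1/12 s, in which the tool goes at most 41.7 mm and 7.16 degrees, less where a joint would pass 70% of its speed; a pose out of reach is approached as far as the arm can. A call is refused whole if a number of a shift passes 41.7 or a number of a turn 0.125, either way. A call with a gripper value outside its range is refused whole. The fingers move at their own pace and stop on an object; "newtons" is the grip in N (left out, the last holds). Time passes only in rows, so rows that do not move let the fingers close. It gives the time, the measured TCP pose, the force and the opening at its end, in the units of the state.
- arm.get_obs(): the state, without advancing time (a new reading comes with each control period).
- arm.get_image(name): name is "side" or "top" or "wrist"; returns a dict with "img" (480x640x3 uint8, blue, green, red), "fov_y" (degrees; the focal length in pixels is half the picture's height over the tangent of half this angle, whatever the lens; pixels are square), "cx", "cy" (the principal point, pixels), "dist" ([k1, k2, p1, p2, k3] as OpenCV has them; the pictures are not rectified), "extrinsics" (4x4, takes a point from camera to world coordinates). Camera axes: x right, y up, looking along -z (the intrinsics and any distortion apply to the point x, -y, -z); pixel columns grow to the right and rows downward; lengths in m; the calibration is good to about 2 mm. A picture is of the moment at which its call begins. There is no depth.
- arm.hand_in(): hands the job in, once; it reports no verdict.
The state is a dict: "time": time; "joints": joint angles; "dq": joint speeds; "joint_efforts": joint torques, N m; "tcp_pos": TCP position; "ee_rot": TCP orientation; "contact_force": force on the tool from outside, world axes, zero at the start; "ft_torque": the same for the moment, N m; "gripper_width": opening from 0.0 (shut) to 1.0 (fully open).
Only numpy, scipy, OpenCV 4.12 (cv2) and the standard library are available. Lean on these libraries where they do the work, as an engineer would, in place of code of your own. Each camera call takes 0.05 s, during which the arm holds its last target.

## Working session

There is one attempt and no reset: what is moved stays moved. The work goes in short steps, Python scripts to look and compute and a tool call to move; the robot and the scene stay as the last step left them, time stands still between calls to the robot, and variables do not carry over. Pictures are saved under pics/ and viewed, and the job is handed in when it is done.

Besides the shell and the picture viewer there is one more tool, called after ">>>" as name(argument=value, ...), one argument or row to a line, values as JSON. jog_arm: Moves the arm, as the interface text tells. Its arguments: {"type":"object","properties":{"targets":{"type":"array"},"newtons":{"type":"number"}},"required":["targets"]}

```bash
mkdir -p pics; ls; python3 - <<'E'
from station import arm
import cv2
o=arm.get_obs();print({k:o[k] for k in('time','tcp_pos','ee_rot','contact_force','gripper_width')})
for n in('side','top','wrist'):
    d=arm.get_image(n);cv2.imwrite(f'pics/{n}0.png',d['img']);print(n,d['fov_y'],d['cx'],d['cy'],d['dist']);print(d['extrinsics'])
E
```

```text
pics
{'time': 0.0, 'tcp_pos': array([0.18864193, 0.59559372, 0.21405688]), 'ee_rot': array([[ 9.53300781e-01, -4.54870640e-04,  3.02022208e-01],
       [-3.02022525e-01, -1.02193008e-03,  9.53300241e-01],
       [-1.24982712e-04, -9.99999374e-01, -1.11158792e-03]]), 'contact_force': array([-0.74348542,  0.20520562, -0.20330465]), 'gripper_width': 1.0030554358821633}
side 57.666922645676905 322.45434010804865 238.64920372636706 [-0.06210371  0.          0.          0.          0.        ]
[[-0.95918056  0.22575761 -0.17031195  0.4512891 ]
 [-0.28217064 -0.7240573   0.62938125  0.55435771]
 [ 0.01877199  0.65174729  0.75820385  0.73980606]
 [ 0.          0.          0.          1.        ]]
top 52.22829869984679 321.3999003320779 235.2798441811457 [-0.02486892  0.          0.          0.          0.        ]
[[-0.0168265   0.99093343 -0.13329592  0.47585862]
 [-0.99985586 -0.01637409  0.00448953 -0.01209033]
 [ 0.00226623  0.13335225  0.99106611  0.98968744]
 [ 0.          0.          0.          1.        ]]
wrist 65.6352287989187 322.7708905003467 244.5408099817887 [-0.00244003  0.          0.          0.          0.        ]
[[ 0.30144538 -0.91474257 -0.26902922  0.11305006]
 [ 0.95348187  0.28868305  0.08680107  0.62044386]
 [-0.00173645 -0.28268026  0.95921262  0.38443846]
 [ 0.          0.          0.          1.        ]]
```

View pics/side0.png

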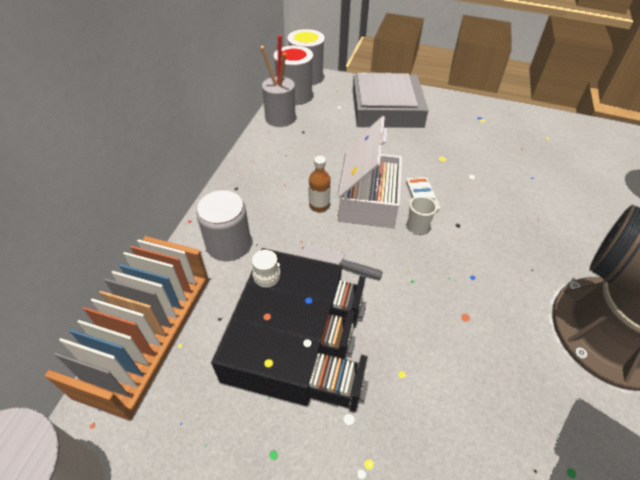

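View pics/top0.png

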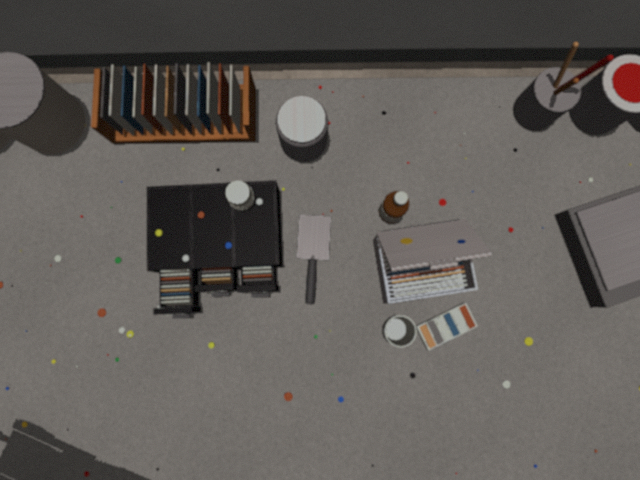

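View pics/wrist0.png

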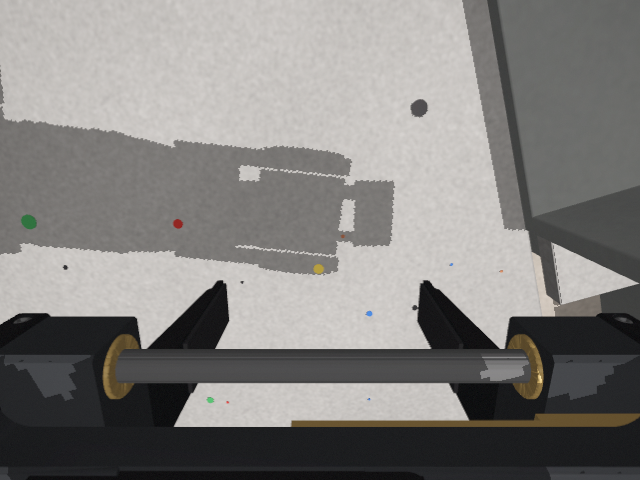

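The top view shows the cabinet at left (about px 147–280, 182–312) and the swatch box at right (about px 377–490, 220–302), lid half open. The side view shows the same. I'll enlarge both.

```bash
python3 - <<'E'
import cv2
t=cv2.imread('pics/top0.png');s=cv2.imread('pics/side0.png')
def c(i,x,y,w,h,k,n,g=1.0):
    im=cv2.resize(i[y:y+h,x:x+w],None,fx=k,fy=k,interpolation=cv2.INTER_CUBIC)
    cv2.imwrite(n,cv2.convertScaleAbs(im,alpha=g))
c(t,135,175,160,150,5,'pics/tc.png',1.8)
c(t,365,190,135,115,5,'pics/tb.png',1.5)
c(s,205,240,200,180,4,'pics/sc.png',1.8)
c(s,300,105,150,140,4,'pics/sb.png',1.3)
E
```

```text
(no output)
```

View pics/tc.png

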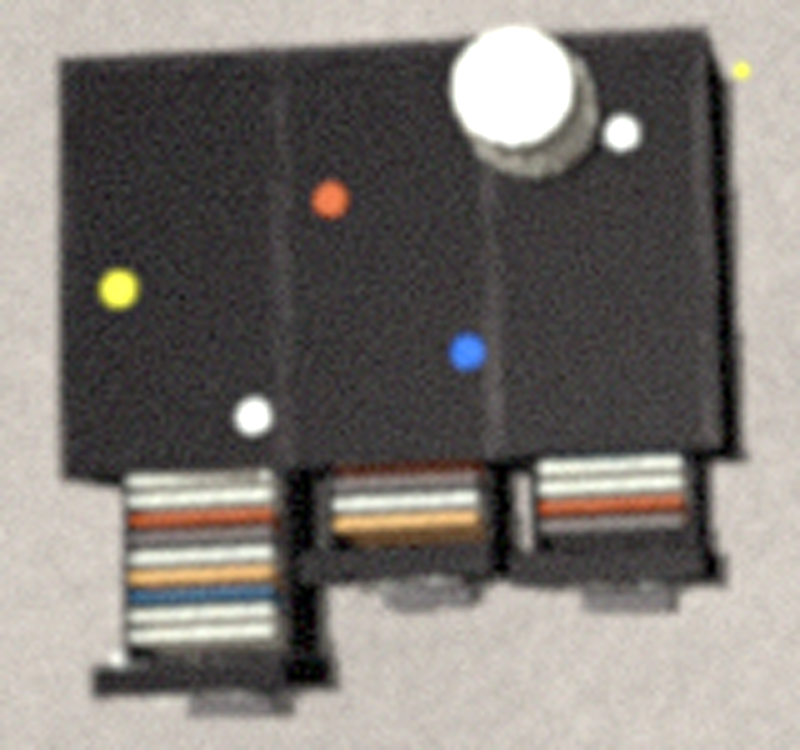

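View pics/tb.png

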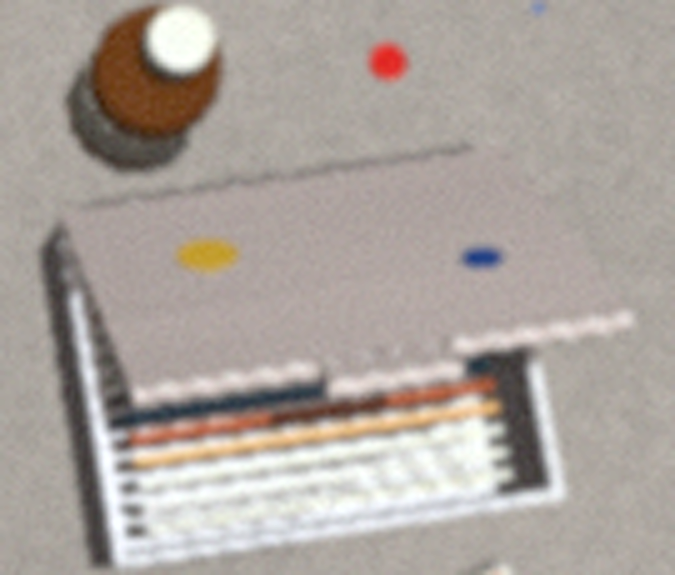

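View pics/sc.png

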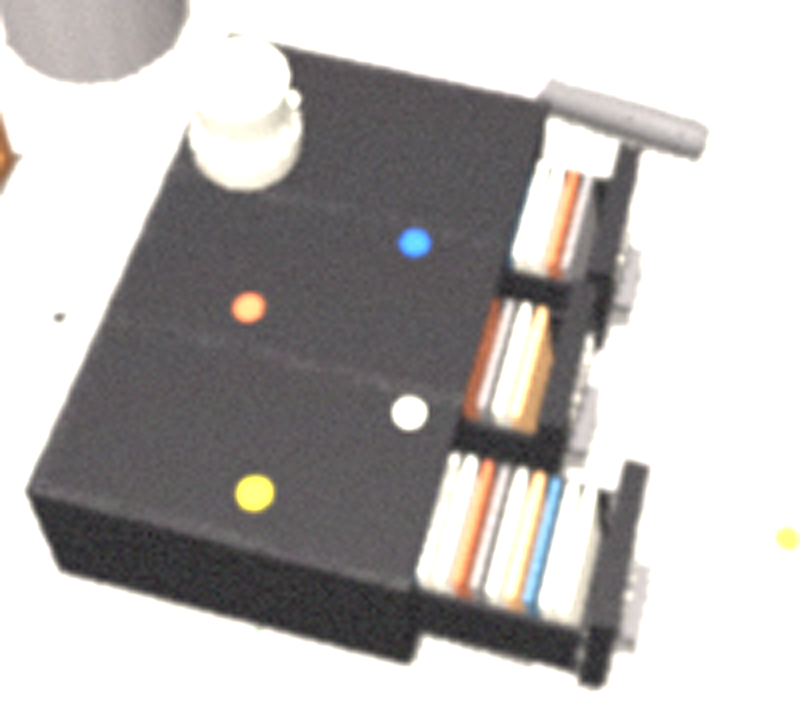

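View pics/sb.png

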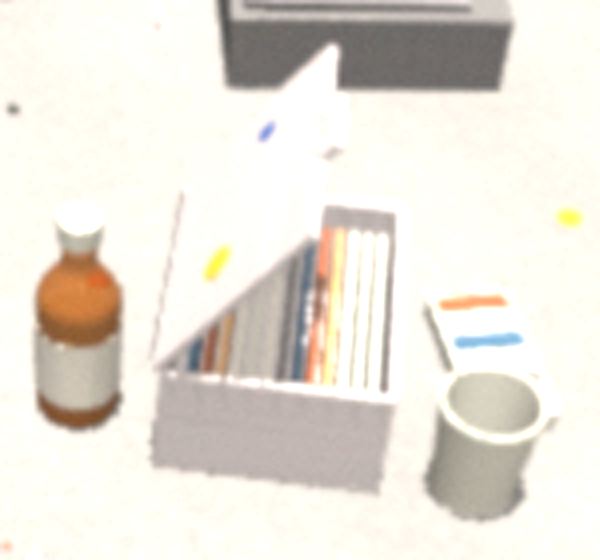

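```bash
cat > h.py <<'E'
import numpy as np,cv2
from station import arm
def cam(n):
    d=arm.get_image(n);f=d['img'].shape[0]/2/np.tan(np.radians(d['fov_y']/2))
    K=np.array([[f,0,d['cx']],[0,f,d['cy']],[0,0,1]]);E=np.array(d['extrinsics'])
    return dict(K=K,D=np.array(d['dist']),E=E,img=d['img'])
F=np.diag([1.,-1,-1])
def ray(c,uv):
    p=cv2.undistortPoints(np.array([[uv]],float),c['K'],c['D'])[0,0]
    d=c['E'][:3,:3]@(F@np.array([p[0],p[1],1.]));return c['E'][:3,3],d/np.linalg.norm(d)
def atz(c,uv,z):
    o,d=ray(c,uv);return o+d*(z-o[2])/d[2]
def tri(c1,u1,c2,u2):
    o1,d1=ray(c1,u1);o2,d2=ray(c2,u2)
    t=np.linalg.lstsq(np.c_[d1,-d2],o2-o1,rcond=None)[0]
    a,b=o1+d1*t[0],o2+d2*t[1];return (a+b)/2,np.linalg.norm(a-b)
def proj(c,P):
    P=np.atleast_2d(P);R=F@c['E'][:3,:3].T;t=-R@c['E'][:3,3]
    return cv2.projectPoints(P.astype(float),cv2.Rodrigues(R)[0],t,c['K'],c['D'])[0][:,0]
def cr(u,x,y,k): return ((u[0]+.5)/k-.5+x,(u[1]+.5)/k-.5+y)
E
python3 - <<'E'
from h import *
T=cam('top');S=cam('side')
np.set_printoptions(precision=4,suppress=True)
tc=lambda *u:cr(u,135,175,5);sc=lambda *u:cr(u,205,240,4);tb=lambda *u:cr(u,365,190,5);sb=lambda *u:cr(u,300,105,4)
for n,a,b in [('BL',tc(62,60),sc(35,488)),('FL',tc(65,472),sc(415,585)),('FR',tc(715,452),sc(548,105)),
 ('Ldr front top +y',tc(95,693),sc(606,610+0)),('Ldr front top -y',tc(288,686),sc(645,468)),
 ('lid edge -y up',tb(632,316),sb(338,45)),('lid edge +y',tb(135,395),sb(322,240)),('hinge +y',tb(62,212),sb(160,362)),
 ('tab a',tb(330,390),sb(322,160)),('box front +y',tb(118,562),sb(392,400)),('box front -y',tb(560,492),sb(405,212)),
 ('cup rim c',(398,329),cr((495,408),300,105,4)),('bottle cap',tb(180,40),sb(80,222))]:
    print(n,*tri(T,a,S,b), atz(T,a,.085))
E
```

```text
BL [0.6936 0.3118 0.0859] 0.004325365949723261 [0.6961 0.3127 0.085 ]
FL [0.537  0.3056 0.0872] 0.005391208147563245 [0.5399 0.3067 0.085 ]
FR [0.544  0.0657 0.0861] 0.0013362817895169368 [0.5434 0.0657 0.085 ]
Ldr front top +y [0.4601 0.2932 0.0856] 0.002811290429156089 [0.4587 0.2933 0.085 ]
Ldr front top -y [0.4602 0.2255 0.0734] 0.00044445069929176045 [0.4602 0.2225 0.085 ]
lid edge -y up [ 0.5483 -0.2964  0.1847] 0.0038235709732262983 [ 0.5594 -0.3315  0.085 ]
lid edge +y [ 0.5246 -0.131   0.1805] 0.005169613437993896 [ 0.5332 -0.1449  0.085 ]
hinge +y [ 0.6001 -0.1203  0.0846] 0.003983507033696236 [ 0.602  -0.1201  0.085 ]
tab a [ 0.5313 -0.1955  0.1804] 0.0071334543824644065 [ 0.5338 -0.2173  0.085 ]
box front +y [ 0.4721 -0.1377  0.0768] 0.00012076403135328745 [ 0.4721 -0.1365  0.085 ]
box front -y [ 0.4938 -0.3047  0.0728] 0.0024072110813219893 [ 0.4947 -0.3007  0.085 ]
cup rim c [ 0.4197 -0.1551  0.0706] 0.004964173429736753 [ 0.4231 -0.1528  0.085 ]
bottle cap [ 0.6555 -0.1577  0.1381] 0.000204946502248067 [ 0.6668 -0.1668  0.085 ]
```

```bash
cat > fit.py <<'E'
from h import *
from scipy.optimize import least_squares
np.set_printoptions(precision=4,suppress=True)
tc=lambda *u:cr(u,135,175,5);sc=lambda *u:cr(u,205,240,4);tb=lambda *u:cr(u,365,190,5);sb=lambda *u:cr(u,300,105,4)
def w(p,L):
    c,s=np.cos(p[2]),np.sin(p[2]);L=np.atleast_2d(L)
    return np.c_[p[0]+c*L[:,0]-s*L[:,1],p[1]+s*L[:,0]+c*L[:,1],L[:,2]]
def lidpt(th,r,y,h=0): # r along lid from hinge (toward front), h above underside
    return [-r*np.cos(th)+h*np.sin(th)*1.0,y,.075+r*np.sin(th)+h*np.cos(th)]
def run(T,S):
    cab=[([.09,.123,.085],tc(62,60),sc(35,488)),([-.07,.123,.085],tc(65,472),sc(415,585)),([-.07,-.123,.085],tc(715,452),sc(548,105)),([.09,-.123,.085],tc(708,30),None)]
    def r(p):
        o=[]
        for L,a,b in cab:
            P=w(p,L);o+=list(proj(T,P)[0]-a)
            if b: o+=list(proj(S,P)[0]-b)
        return o
    c=least_squares(r,[.61,.18,0.]);print('cab',c.x,np.round(c.fun,1))
    def rb(p):
        o=[];th=p[3]
        for L,a,b in [([-.13,.085,.075],tb(118,562),sb(392,400)),([-.13,-.085,.075],tb(560,492),sb(405,212)),
          (lidpt(th,.13,-.085,.006),tb(632,316),sb(338,45)),(lidpt(th,.13,.085,.006),tb(135,395-10),sb(322,235)),(lidpt(th,0,.085,.006),tb(62,212),sb(160,362))]:
            P=w(p,L);o+=list(proj(T,P)[0]-a)+list(proj(S,P)[0]-b)
        return o
    b=least_squares(rb,[.6,-.2,0.1,.8]);print('box',b.x,np.round(b.fun,1))
    return c.x,b.x
if __name__=='__main__':
    T=cam('top');S=cam('side');c,b=run(T,S)
    np.save('fit.npy',np.r_[c,b])
    for nm,u in [('Lfront',(190,689)),('Mfront',(395,580)),('Rfront',(600,580))]:
        P=atz(T,tc(*u),.077);cc,s=np.cos(c[2]),np.sin(c[2]);d=P[:2]-c[:2]
        print(nm,P,'local',cc*d[0]+s*d[1],-s*d[0]+cc*d[1])
    def draw(im,cm,pts,col):
        q=proj(cm,np.array(pts))*3
        cv2.polylines(im,[np.round(q).astype(int).reshape(-1,1,2)],False,col,1,cv2.LINE_AA)
    for n,cm in(('t',T),('s',S)):
        im=cv2.resize(cm['img'],None,fx=3,fy=3,interpolation=cv2.INTER_CUBIC);im=cv2.convertScaleAbs(im,alpha=1.4)
        for z in(0,.085):draw(im,cm,w(c,[[a,bb,z] for a,bb in((-.07,-.123),(-.07,.123),(.09,.123),(.09,-.123),(-.07,-.123))]),(0,255,0))
        for z in(0,.075):draw(im,cm,w(b[:3],[[a,bb,z] for a,bb in((-.13,-.085),(-.13,.085),(0,.085),(0,-.085),(-.13,-.085))]),(0,255,0))
        for h in(.0,.006):draw(im,cm,w(b[:3],[lidpt(b[3],r,y,h) for r,y in((0,-.085),(.13,-.085),(.13,-.0225),(.143,-.0225),(.143,.0225),(.13,.0225),(.13,.085),(0,.085),(0,-.085))]),(0,0,255))
        for y,q in((.078,.064),(0,.033),(-.078,.033)):
            draw(im,cm,w(c,[[-.082-q,y+a,z] for a,z in((-.036,.008),(.036,.008),(.036,.077),(-.036,.077),(-.036,.008))]),(255,0,0))
        if n=='t':cv2.imwrite('pics/ot1.png',im[510:990,390:1000]);cv2.imwrite('pics/ot2.png',im[540:1060,1100:1500])
        else:cv2.imwrite('pics/os1.png',im[690:1260,600:1200]);cv2.imwrite('pics/os2.png',im[300:760,900:1350])
E
python3 fit.py
```

```text
cab [0.6095 0.1868 0.0335] [-0.   0.4 -2.4  0.1 -0.4  2.4 -1.1  1.5  2.3 -0.2  1.1 -1.2  0.4 -0.1]
box [ 0.6105 -0.2049  0.1329  0.9288] [ 0.   0.9  0.7  0.7  1.4  1.   0.1 -1.2  1.1  0.6 -1.2 -0.1 -0.2  2.1
 -2.3  0.1 -0.5 -0.6 -2.8  1.5]
Lfront [0.4595 0.2608 0.077 ] local -0.14741376374848722 0.07904998645444263
Mfront [0.4984 0.1854 0.077 ] local -0.11108116621158068 0.0023784715142656696
Rfront [0.4972 0.1093 0.077 ] local -0.11482875433727256 -0.07363885039152784
```

View overlays.

View pics/ot1.png

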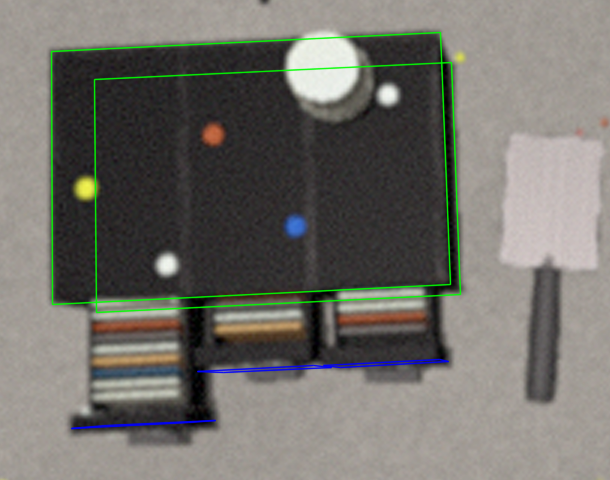

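View pics/ot2.png

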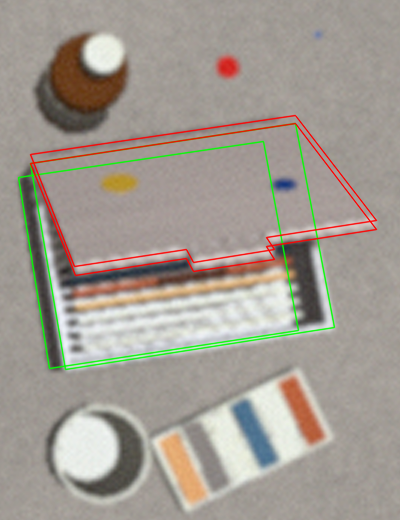

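View pics/os1.png

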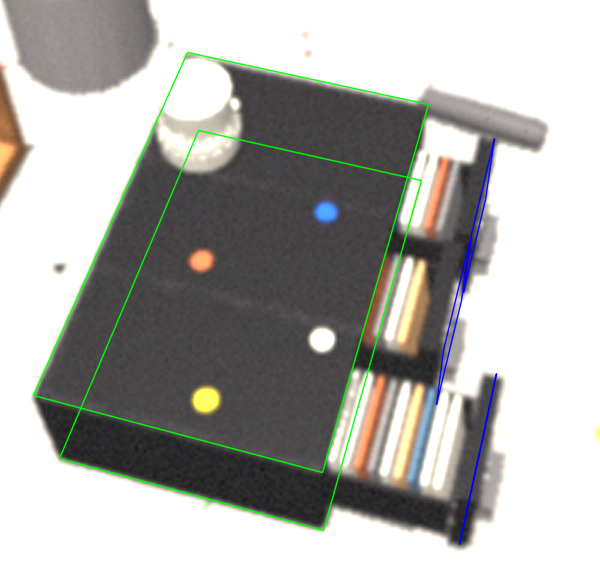

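View pics/os2.png

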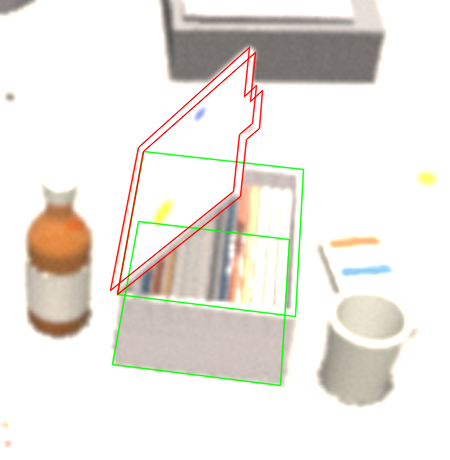

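Both overlays fit to about 2–4 mm. The cabinet is at (0.610, 0.187) turned 0.03 rad. The box hinge is at (0.61, -0.205) turned about 0.13 rad, with the lid at about 0.93 rad. The left drawer is about 64 mm out, and the middle and right about 31 mm. I'll close the fingers and go in front of the left drawer.

>>> jog_arm(
  targets=[
    {"dx": 21,"dy": -33.5,"dz": 0,"spin": 0.034,"grip": 0},
    {"dx": 21,"dy": -33.5,"dz": 0,"spin": 0.034,"grip": 0},
    {"dx": 21,"dy": -33.5,"dz": 0,"spin": 0.034,"grip": 0},
    {"dx": 21,"dy": -33.5,"dz": 0,"spin": 0.034,"grip": 0},
    {"dx": 21,"dy": -33.5,"dz": 0,"spin": 0.034,"grip": 0},
    {"dx": 21,"dy": -33.5,"dz": 0,"spin": 0.034,"grip": 0},
    {"dx": 21,"dy": -33.5,"dz": 0,"spin": 0.034,"grip": 0},
    {"dx": 21,"dy": -33.5,"dz": 0,"spin": 0.034,"grip": 0},
  ],
)

```text
time: 1.02
tcp_pos: [0.3573, 0.3262, 0.2149]
ee_rot: [[0.999, 0.0, 0.033], [-0.033, 0.0, 0.999], [0.0, -1.0, 0.0]]
contact_force: [-0.1, -0.4, 0.1]
gripper_width: 0.498
```

>>> jog_arm(
  targets=[
    {"dx": 21,"dy": -33.5,"dz": 0,"spin": 0.034,"grip": 0},
    {"dx": 21,"dy": -33.5,"dz": 0,"spin": 0.034,"grip": 0},
    {"dz": -40},
    {"dz": -40},
    {"dz": 0},
    {"dz": 0},
  ],
)

```text
invalid input
```

>>> jog_arm(
  targets=[
    {"dx": 21,"dy": -33,"dz": -20,"spin": 0.034,"grip": 0},
    {"dx": 21,"dy": -33,"dz": -20,"spin": 0.034,"grip": 0},
    {"dx": 0,"dy": 0,"dz": -40,"spin": 0,"grip": 0},
    {"dx": 0,"dy": 0,"dz": -40,"spin": 0,"grip": 0},
    {"dx": 0,"dy": 0,"dz": 0,"spin": 0,"grip": 0},
    {"dx": 0,"dy": 0,"dz": 0,"spin": 0,"grip": 0},
  ],
)

```text
time: 1.52
tcp_pos: [0.3961, 0.2649, 0.0962]
ee_rot: [[0.999, -0.003, -0.033], [0.033, -0.002, 0.999], [-0.003, -1.0, -0.001]]
contact_force: [-0.2, 0.6, 0.3]
gripper_width: 0.075
```

```bash
python3 - <<'E'
from h import *
print(arm.get_obs()['tcp_pos'],arm.get_obs()['gripper_width'])
for n in('top','side','wrist'):
    d=cam(n)['img'];cv2.imwrite(f'pics/{n}1.png',d)
cv2.imwrite('pics/tc1.png',cv2.convertScaleAbs(cv2.resize(cv2.imread('pics/top1.png')[175:335,120:300],None,fx=4,fy=4),alpha=1.8))
E
```

```text
[0.39608405 0.26493413 0.09618331] 0.07475995552388923
```

View pics/tc1.png

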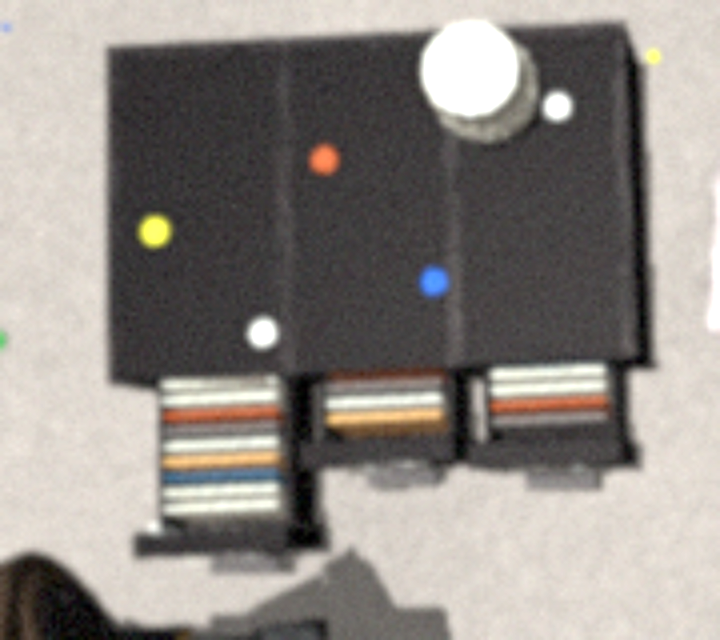

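View pics/wrist1.png

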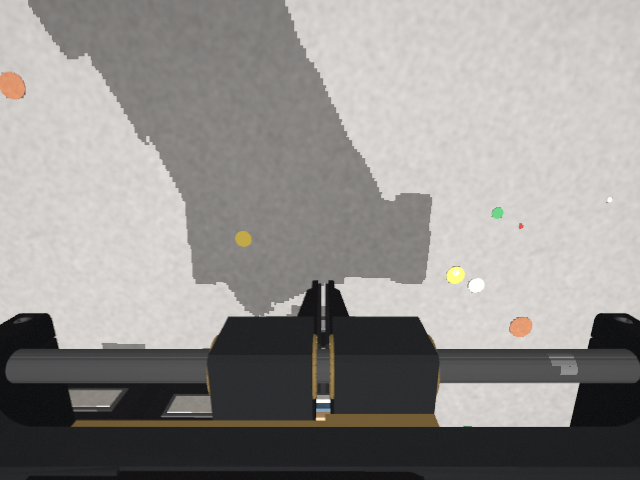

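Nothing has been disturbed: the left drawer's front is near crop (230, 545) and the fingers are nearly closed in front of it. Next I lower and approach.

>>> jog_arm(
  targets=[
    {"dx": 0,"dy": -4,"dz": -23,"spin": 0,"grip": 0},
    {"dx": 0,"dy": 0,"dz": -23,"spin": 0,"grip": 0},
    {"dx": 15,"dy": 0,"dz": 0,"spin": 0,"grip": 0},
    {"dx": 15,"dy": 0,"dz": 0,"spin": 0,"grip": 0},
    {"dx": 10,"dy": 0,"dz": 0,"spin": 0,"grip": 0},
    {"dx": 0,"dy": 0,"dz": 0,"spin": 0,"grip": 0},
  ],
)

```text
time: 2.17
tcp_pos: [0.4389, 0.262, 0.0524]
ee_rot: [[0.999, 0.004, -0.033], [0.033, 0.002, 0.999], [0.004, -1.0, 0.002]]
contact_force: [0.8, -0.9, 0.0]
gripper_width: -0.0
```

>>> jog_arm(
  targets=[
    {"dx": 6,"dy": 0.2,"dz": 0,"spin": 0,"grip": 0},
    {"dx": 6,"dy": 0.2,"dz": 0,"spin": 0,"grip": 0},
    {"dx": 6,"dy": 0.2,"dz": 0,"spin": 0,"grip": 0},
    {"dx": 6,"dy": 0.2,"dz": 0,"spin": 0,"grip": 0},
    {"dx": 6,"dy": 0.2,"dz": 0,"spin": 0,"grip": 0},
    {"dx": 6,"dy": 0.2,"dz": 0,"spin": 0,"grip": 0},
  ],
)

```text
time: 2.67
tcp_pos: [0.473, 0.2625, 0.0507]
ee_rot: [[0.999, -0.0, -0.033], [0.033, 0.0, 0.999], [-0.0, -1.0, 0.0]]
contact_force: [-2.6, 0.1, 1.4]
gripper_width: 0.007
```

>>> jog_arm(
  targets=[
    {"dx": 5,"dy": 0.2,"dz": 0,"spin": 0,"grip": 0},
    {"dx": 5,"dy": 0.2,"dz": 0,"spin": 0,"grip": 0},
    {"dx": 5,"dy": 0.2,"dz": 0,"spin": 0,"grip": 0},
    {"dx": 5,"dy": 0.2,"dz": 0,"spin": 0,"grip": 0},
    {"dx": 5,"dy": 0.2,"dz": 0,"spin": 0,"grip": 0},
    {"dx": 3,"dy": 0.1,"dz": 0,"spin": 0,"grip": 0},
    {"dx": 0,"dy": 0,"dz": 0,"spin": 0,"grip": 0},
  ],
)

```text
time: 3.25
tcp_pos: [0.5013, 0.2636, 0.0507]
ee_rot: [[0.999, 0.001, -0.033], [0.033, 0.0, 0.999], [0.001, -1.0, 0.0]]
contact_force: [-0.6, -0.6, 0.0]
gripper_width: 0.007
```

>>> jog_arm(
  targets=[
    {"dx": 2,"dy": 0.1,"dz": 0,"spin": 0,"grip": 0},
    {"dx": 2,"dy": 0.1,"dz": 0,"spin": 0,"grip": 0},
    {"dx": 2,"dy": 0,"dz": 0,"spin": 0,"grip": 0},
    {"dx": 0,"dy": 0,"dz": 0,"spin": 0,"grip": 0},
  ],
)

```text
time: 3.58
tcp_pos: [0.5069, 0.2638, 0.0507]
ee_rot: [[0.999, 0.0, -0.033], [0.033, 0.0, 0.999], [0.0, -1.0, 0.0]]
contact_force: [-0.0, -0.5, 0.2]
gripper_width: 0.007
```

>>> jog_arm(
  targets=[
    {"dx": 2,"dy": 0.1,"dz": 0,"spin": 0,"grip": 0},
    {"dx": 2,"dy": 0.1,"dz": 0,"spin": 0,"grip": 0},
    {"dx": 2,"dy": 0,"dz": 0,"spin": 0,"grip": 0},
  ],
)

```text
time: 3.83
tcp_pos: [0.5127, 0.264, 0.0507]
ee_rot: [[0.999, -0.0, -0.033], [0.033, 0.0, 0.999], [-0.0, -1.0, 0.0]]
contact_force: [-2.0, 0.2, -0.5]
gripper_width: 0.005
```

>>> jog_arm(
  targets=[
    {"dx": 1.5,"dy": 0,"dz": 0,"spin": 0,"grip": 0},
    {"dx": 1.5,"dy": 0,"dz": 0,"spin": 0,"grip": 0},
  ],
)

```text
time: 4.0
tcp_pos: [0.5152, 0.264, 0.0507]
ee_rot: [[0.999, -0.001, -0.033], [0.033, 0.0, 0.999], [-0.001, -1.0, 0.0]]
contact_force: [-11.4, 2.9, 7.8]
gripper_width: 0.005
```

>>> jog_arm(
  targets=[
    {"dx": 1,"dy": 0,"dz": 0,"spin": 0,"grip": 0},
    {"dx": 0,"dy": 0,"dz": 0,"spin": 0,"grip": 0},
    {"dx": 0,"dy": 0,"dz": 0,"spin": 0,"grip": 0},
  ],
)

```text
time: 4.25
tcp_pos: [0.5152, 0.264, 0.0507]
ee_rot: [[0.999, -0.003, -0.033], [0.033, -0.0, 0.999], [-0.003, -1.0, -0.0]]
contact_force: [-8.5, 2.4, 5.3]
gripper_width: 0.007
```

The stop is reached: the TCP no longer moves and the force is about 10 N. I'll retreat and go to the right drawer, keeping clear of the middle one.

>>> jog_arm(
  targets=[
    {"dx": -5,"dy": 0,"dz": 0,"spin": 0,"grip": 0},
    {"dx": -35,"dy": 0,"dz": 0,"spin": 0,"grip": 0},
    {"dx": -38,"dy": 0,"dz": 0,"spin": 0,"grip": 0},
    {"dx": 0,"dy": -39,"dz": 0,"spin": 0,"grip": 0},
    {"dx": 0,"dy": -40,"dz": 0,"spin": 0,"grip": 0},
    {"dx": 0,"dy": -40,"dz": 0,"spin": 0,"grip": 0},
    {"dx": 0,"dy": -40,"dz": 0,"spin": 0,"grip": 0},
    {"dx": 0,"dy": 0,"dz": 0,"spin": 0,"grip": 0},
  ],
)

```text
time: 4.92
tcp_pos: [0.4388, 0.1001, 0.0509]
ee_rot: [[1.0, 0.001, -0.029], [0.029, -0.0, 1.0], [0.001, -1.0, -0.0]]
contact_force: [1.0, 0.6, -0.3]
gripper_width: 0.008
```

```bash
python3 - <<'E'
from h import *
o=arm.get_obs();print(o['tcp_pos'],o['contact_force'])
for n,(x,y,w,h) in {'top':(120,175,180,160),'side':(205,240,200,180)}.items():
    d=cam(n)['img'];cv2.imwrite(f'pics/{n}2c.png',cv2.convertScaleAbs(cv2.resize(d[y:y+h,x:x+w],None,fx=4,fy=4,interpolation=2),alpha=1.8))
E
```

```text
[0.43882935 0.1000548  0.05088976] [ 0.97712547  0.57213727 -0.2685798 ]
```

View pics/top2c.png

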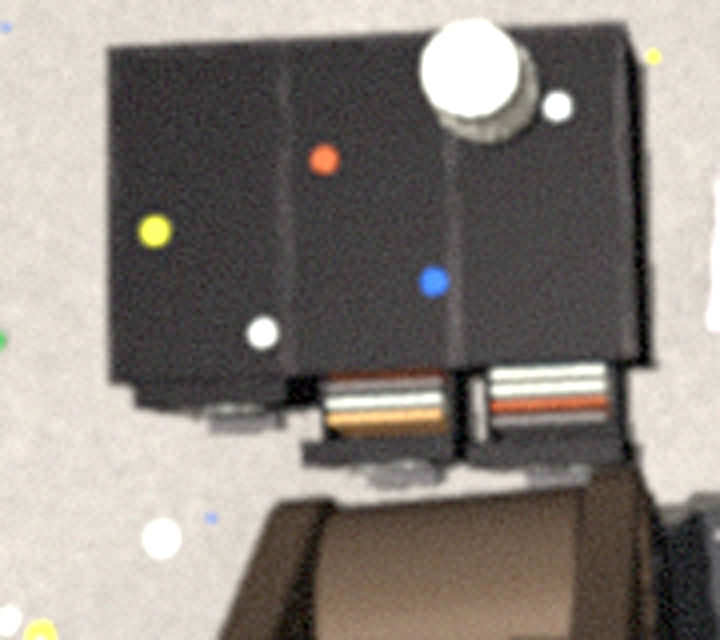

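View pics/side2c.png

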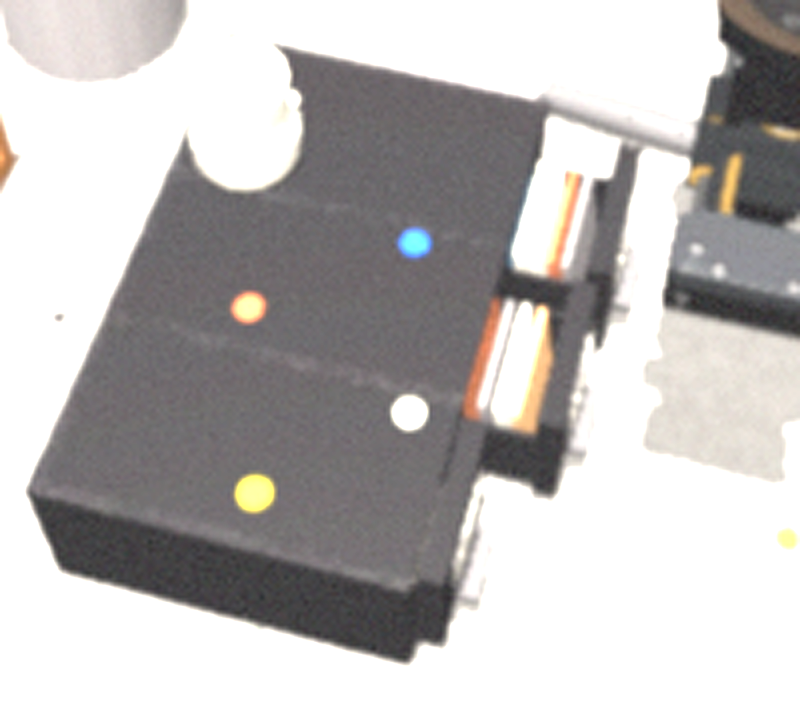

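The left drawer is shut and the middle one is unchanged (plate still at crop y≈455). Now the right drawer.

>>> jog_arm(
  targets=[
    {"dx": 15,"dy": 1,"dz": 0,"spin": 0,"grip": 0},
    {"dx": 15,"dy": 1,"dz": 0,"spin": 0,"grip": 0},
    {"dx": 8,"dy": 0.3,"dz": 0,"spin": 0,"grip": 0},
    {"dx": 6,"dy": 0.2,"dz": 0,"spin": 0,"grip": 0},
    {"dx": 6,"dy": 0.2,"dz": 0,"spin": 0,"grip": 0},
    {"dx": 6,"dy": 0.2,"dz": 0,"spin": 0,"grip": 0},
    {"dx": 6,"dy": 0.2,"dz": 0,"spin": 0,"grip": 0},
    {"dx": 4,"dy": 0.1,"dz": 0,"spin": 0,"grip": 0},
  ],
)

```text
time: 5.68
tcp_pos: [0.5048, 0.1084, 0.0506]
ee_rot: [[0.999, -0.0, -0.033], [0.033, 0.0, 0.999], [-0.0, -1.0, 0.0]]
contact_force: [-1.2, 0.8, 0.4]
gripper_width: 0.006
```

>>> jog_arm(
  targets=[
    {"dx": 2,"dy": 0.1,"dz": 0,"spin": 0,"grip": 0},
    {"dx": 2,"dy": 0.1,"dz": 0,"spin": 0,"grip": 0},
    {"dx": 2,"dy": 0.1,"dz": 0,"spin": 0,"grip": 0},
    {"dx": 2,"dy": 0,"dz": 0,"spin": 0,"grip": 0},
  ],
)

```text
time: 6.02
tcp_pos: [0.5125, 0.1084, 0.0507]
ee_rot: [[0.999, -0.0, -0.033], [0.033, 0.0, 0.999], [-0.0, -1.0, 0.0]]
contact_force: [-1.3, 0.6, -0.7]
gripper_width: 0.004
```

>>> jog_arm(
  targets=[
    {"dx": 2,"dy": 0.1,"dz": 0,"spin": 0,"grip": 0},
    {"dx": 2,"dy": 0,"dz": 0,"spin": 0,"grip": 0},
    {"dx": 2,"dy": 0,"dz": 0,"spin": 0,"grip": 0},
    {"dx": 1,"dy": 0,"dz": 0,"spin": 0,"grip": 0},
  ],
)

```text
time: 6.35
tcp_pos: [0.5199, 0.1085, 0.0507]
ee_rot: [[0.999, 0.0, -0.033], [0.033, 0.0, 0.999], [0.0, -1.0, 0.0]]
contact_force: [-0.9, 0.7, 0.1]
gripper_width: 0.008
```

>>> jog_arm(
  targets=[
    {"dx": 1,"dy": 0,"dz": 0,"spin": 0,"grip": 0},
    {"dx": 1,"dy": 0,"dz": 0,"spin": 0,"grip": 0},
  ],
)

```text
time: 6.52
tcp_pos: [0.5206, 0.1085, 0.0507]
ee_rot: [[0.999, -0.002, -0.033], [0.033, -0.0, 0.999], [-0.002, -1.0, 0.0]]
contact_force: [-9.1, 1.3, 6.8]
gripper_width: 0.0
```

>>> jog_arm(
  targets=[
    {"dx": 1,"dy": 0,"dz": 0,"spin": 0,"grip": 0},
    {"dx": 0,"dy": 0,"dz": 0,"spin": 0,"grip": 0},
    {"dx": -5,"dy": 0,"dz": 0,"spin": 0,"grip": 0},
    {"dx": -20,"dy": 0,"dz": 0,"spin": 0,"grip": 0},
    {"dx": -20,"dy": 0,"dz": 0,"spin": 0,"grip": 0},
    {"dx": 0,"dy": 0,"dz": 40,"spin": 0,"grip": 0},
    {"dx": 0,"dy": 0,"dz": 40,"spin": 0,"grip": 0},
    {"dx": 0,"dy": 0,"dz": 40,"spin": 0,"grip": 0},
  ],
)

```text
time: 7.18
tcp_pos: [0.4773, 0.1084, 0.1722]
ee_rot: [[0.999, -0.0, -0.033], [0.033, -0.0, 0.999], [-0.0, -1.0, -0.0]]
contact_force: [1.6, 0.5, -0.3]
gripper_width: 0.007
```

>>> jog_arm(
  targets=[
    {"dx": 0,"dy": 0,"dz": 40,"spin": 0,"grip": 0},
    {"dx": 0,"dy": 0,"dz": 40,"spin": 0,"grip": 0},
    {"dx": 10,"dy": -38,"dz": 0,"spin": 0.015,"grip": 0},
    {"dx": 10,"dy": -38,"dz": 0,"spin": 0.015,"grip": 0},
    {"dx": 10,"dy": -38,"dz": 0,"spin": 0.015,"grip": 0},
    {"dx": 10,"dy": -38,"dz": 0,"spin": 0.015,"grip": 0},
    {"dx": 10,"dy": -38,"dz": 0,"spin": 0.015,"grip": 0},
    {"dx": 10,"dy": -38,"dz": 0,"spin": 0.015,"grip": 0},
  ],
)

```text
time: 7.85
tcp_pos: [0.5379, -0.1216, 0.2511]
ee_rot: [[0.992, 0.002, -0.124], [0.124, -0.001, 0.992], [0.001, -1.0, -0.001]]
contact_force: [1.2, 1.2, -0.4]
gripper_width: 0.009
```

```bash
python3 - <<'E'
from h import *
o=arm.get_obs();print(o['tcp_pos'],o['contact_force'])
for n,(x,y,w,h) in {'top':(120,175,180,160),'side':(205,240,200,180)}.items():
    d=cam(n)['img'];cv2.imwrite(f'pics/{n}3.png',d);cv2.imwrite(f'pics/{n}3c.png',cv2.convertScaleAbs(cv2.resize(d[y:y+h,x:x+w],None,fx=4,fy=4,interpolation=2),alpha=1.8))
E
```

```text
[ 0.53793027 -0.1216369   0.25105344] [ 1.15458575  1.17224618 -0.35892362]
```

View pics/top3c.png

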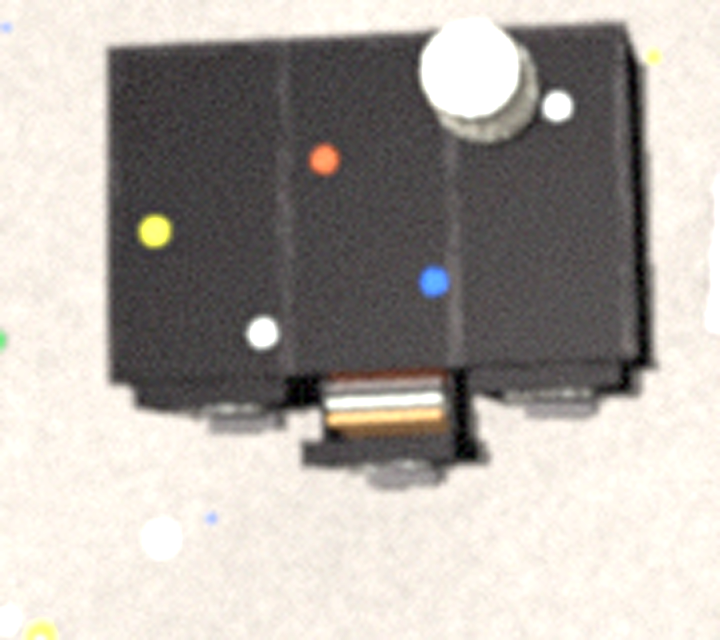

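View pics/side3.png

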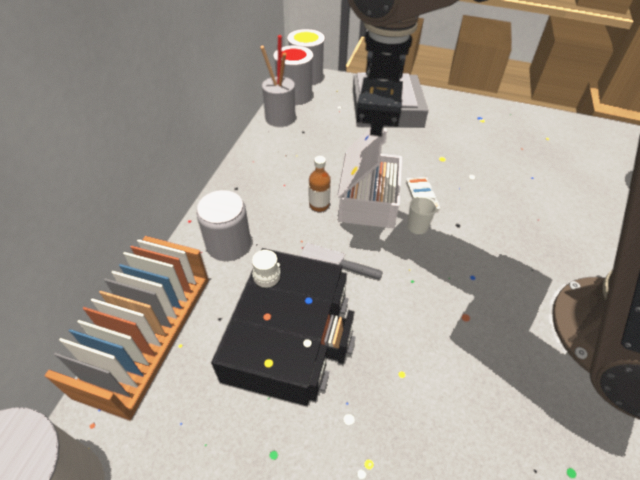

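Both outer drawers are now flush (lips near crop (240, 418) and (560, 400)) and the middle one is unchanged. Next is the lid.

>>> jog_arm(
  targets=[
    {"dx": 11,"dy": -29,"dz": 0,"spin": 0,"grip": 0},
    {"dx": 11,"dy": -29,"dz": 0,"spin": 0,"grip": 0},
    {"dx": 11,"dy": -30,"dz": 0,"spin": 0,"grip": 0},
    {"dx": 0,"dy": 0,"dz": -30,"spin": 0,"grip": 0},
    {"dx": 0,"dy": 0,"dz": -31,"spin": 0,"grip": 0},
    {"dx": 0,"dy": 0,"dz": 0,"spin": 0,"grip": 0},
  ],
)

```text
time: 8.45
tcp_pos: [0.5686, -0.2066, 0.1847]
ee_rot: [[0.992, -0.007, -0.122], [0.122, 0.003, 0.993], [-0.006, -1.0, 0.004]]
contact_force: [-1.3, 0.4, -0.6]
gripper_width: 0.008
```

```bash
python3 - <<'E'
from h import *
o=arm.get_obs();print(o['tcp_pos'],o['contact_force'])
for n,(x,y,w,h) in {'top':(350,170,180,180),'side':(290,60,180,180)}.items():
    d=cam(n)['img'];cv2.imwrite(f'pics/{n}4c.png',cv2.convertScaleAbs(cv2.resize(d[y:y+h,x:x+w],None,fx=3,fy=3,interpolation=2),alpha=1.3))
E
```

```text
[ 0.56856987 -0.20660339  0.18472286] [-1.25289433  0.39201996 -0.5690069 ]
```

View pics/side4c.png

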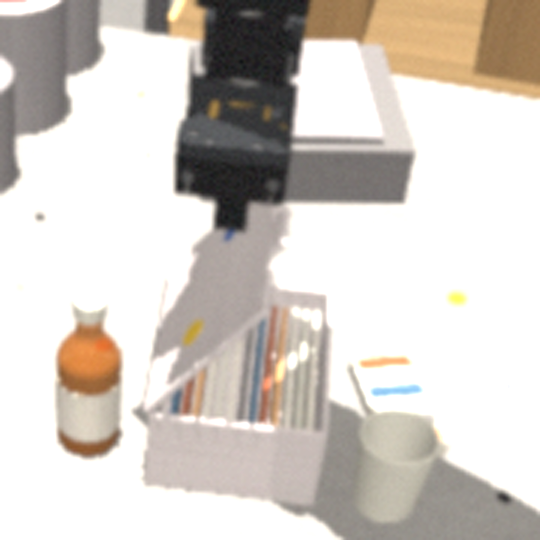

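The fingertip is just above and behind the lid's outer face. I'll push along the arc.

>>> jog_arm(
  targets=[
    {"dx": -4,"dy": -0.5,"dz": -7,"spin": 0,"grip": 0},
    {"dx": -6,"dy": -0.8,"dz": -7,"spin": 0,"grip": 0},
    {"dx": -5,"dy": -0.7,"dz": -5,"spin": 0,"grip": 0},
    {"dx": -5,"dy": -0.7,"dz": -5,"spin": 0,"grip": 0},
    {"dx": -5,"dy": -0.7,"dz": -5,"spin": 0,"grip": 0},
  ],
)

```text
time: 8.97
tcp_pos: [0.5451, -0.2109, 0.1609]
ee_rot: [[0.992, 0.001, -0.123], [0.123, -0.0, 0.992], [0.001, -1.0, -0.0]]
contact_force: [0.3, -0.3, 1.6]
gripper_width: 0.002
```

>>> jog_arm(
  targets=[
    {"dx": -5,"dy": -0.6,"dz": -6,"spin": 0,"grip": 0},
    {"dx": -5,"dy": -0.6,"dz": -6,"spin": 0,"grip": 0},
    {"dx": -5,"dy": -0.6,"dz": -6,"spin": 0,"grip": 0},
  ],
)

```text
time: 9.22
tcp_pos: [0.5301, -0.2128, 0.1422]
ee_rot: [[0.992, 0.0, -0.123], [0.123, -0.0, 0.992], [0.0, -1.0, -0.0]]
contact_force: [0.5, -1.3, 1.3]
gripper_width: 0.006
```

```bash
python3 - <<'E'
from h import *
o=arm.get_obs();print(o['tcp_pos'],o['contact_force'])
for n,(x,y,w,h) in {'top':(350,170,180,180),'side':(290,60,180,180)}.items():
    d=cam(n)['img'];cv2.imwrite(f'pics/{n}5c.png',cv2.convertScaleAbs(cv2.resize(d[y:y+h,x:x+w],None,fx=3,fy=3,interpolation=2),alpha=1.3))
E
```

```text
[ 0.53007131 -0.21282625  0.14219867] [ 0.45423366 -1.30331546  1.29134684]
```

View pics/side5c.png

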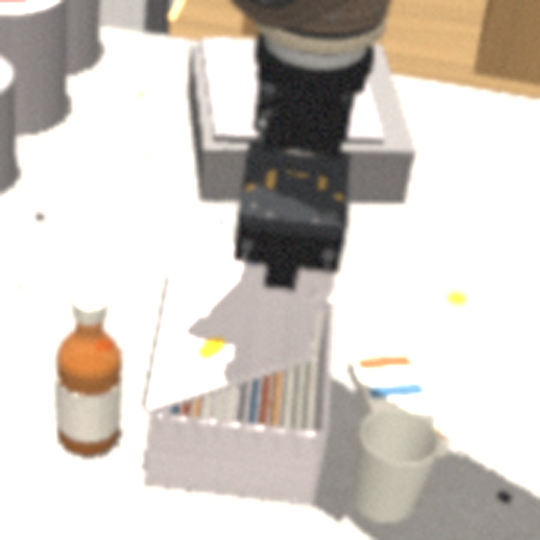

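The lid is turning down under the fingertip, with about 45 % of the way left. I'll continue along the arc.

>>> jog_arm(
  targets=[
    {"dx": -5,"dy": -0.6,"dz": -8,"spin": 0,"grip": 0},
    {"dx": -5,"dy": -0.6,"dz": -8,"spin": 0,"grip": 0},
    {"dx": -4,"dy": -0.5,"dz": -8,"spin": 0,"grip": 0},
    {"dx": -3,"dy": -0.4,"dz": -8,"spin": 0,"grip": 0},
    {"dx": -2,"dy": -0.2,"dz": -8,"spin": 0,"grip": 0},
    {"dx": 0,"dy": 0,"dz": -8,"spin": 0,"grip": 0},
  ],
)

```text
time: 9.82
tcp_pos: [0.5109, -0.2149, 0.0937]
ee_rot: [[0.992, -0.001, -0.123], [0.123, 0.0, 0.992], [-0.001, -1.0, 0.001]]
contact_force: [-0.2, 0.4, 0.3]
gripper_width: 0.006
```

>>> jog_arm(
  targets=[
    {"dx": 0,"dy": 0,"dz": -4,"spin": 0,"grip": 0},
    {"dx": 0,"dy": 0,"dz": -3,"spin": 0,"grip": 0},
    {"dx": 0,"dy": 0,"dz": -2,"spin": 0,"grip": 0},
  ],
)

```text
time: 10.07
tcp_pos: [0.5116, -0.2149, 0.0852]
ee_rot: [[0.992, -0.001, -0.123], [0.123, 0.0, 0.992], [-0.0, -1.0, 0.0]]
contact_force: [0.5, -0.6, 1.3]
gripper_width: 0.005
```

>>> jog_arm(
  targets=[
    {"dx": 0,"dy": 0,"dz": -1.5,"spin": 0,"grip": 0},
    {"dx": 0,"dy": 0,"dz": -1.5,"spin": 0,"grip": 0},
    {"dx": 0,"dy": 0,"dz": -1,"spin": 0,"grip": 0},
  ],
)

```text
time: 10.32
tcp_pos: [0.5117, -0.215, 0.0818]
ee_rot: [[0.992, 0.0, -0.123], [0.123, -0.0, 0.992], [0.0, -1.0, -0.0]]
contact_force: [-0.5, 0.1, 1.1]
gripper_width: 0.006
```

>>> jog_arm(
  targets=[
    {"dx": 0,"dy": 0,"dz": -1,"spin": 0,"grip": 0},
    {"dx": 0,"dy": 0,"dz": 0,"spin": 0,"grip": 0},
  ],
)

```text
time: 10.48
tcp_pos: [0.5117, -0.215, 0.0812]
ee_rot: [[0.992, 0.0, -0.123], [0.123, -0.0, 0.992], [0.0, -1.0, -0.0]]
contact_force: [-1.2, 0.9, 4.0]
gripper_width: 0.003
```

Force begins to rise at z≈0.081, the expected shut height. I'll press on a little.

>>> jog_arm(
  targets=[
    {"dx": 0,"dy": 0,"dz": -1,"spin": 0,"grip": 0},
    {"dx": 0,"dy": 0,"dz": -0.5,"spin": 0,"grip": 0},
    {"dx": 0,"dy": 0,"dz": 0,"spin": 0,"grip": 0},
  ],
)

```text
time: 10.73
tcp_pos: [0.5117, -0.215, 0.081]
ee_rot: [[0.992, 0.001, -0.123], [0.123, -0.001, 0.992], [0.001, -1.0, -0.001]]
contact_force: [-5.9, 2.3, 20.7]
gripper_width: 0.009
```

>>> jog_arm(
  targets=[
    {"dx": 0,"dy": 0,"dz": 5,"spin": 0,"grip": 0},
    {"dx": 0,"dy": 0,"dz": 35,"spin": 0,"grip": 0},
    {"dx": 0,"dy": 0,"dz": 40,"spin": 0,"grip": 0},
    {"dx": 0,"dy": 0,"dz": 40,"spin": 0,"grip": 0},
    {"dx": 0,"dy": 0,"dz": 40,"spin": 0,"grip": 0},
    {"dx": -10,"dy": 38,"dz": 0,"spin": 0,"grip": 0},
    {"dx": -10,"dy": 38,"dz": 0,"spin": 0,"grip": 0},
    {"dx": -10,"dy": 38,"dz": 0,"spin": 0,"grip": 0},
  ],
)

```text
time: 11.4
tcp_pos: [0.481, -0.1, 0.2399]
ee_rot: [[0.993, 0.002, -0.121], [0.121, -0.0, 0.993], [0.002, -1.0, -0.001]]
contact_force: [0.9, 0.4, 0.5]
gripper_width: 0.004
```

>>> jog_arm(
  targets=[
    {"dx": -10,"dy": 38,"dz": 0,"spin": 0,"grip": 0},
    {"dx": -10,"dy": 38,"dz": 0,"spin": 0,"grip": 0},
    {"dx": -10,"dy": 38,"dz": 0,"spin": 0,"grip": 0},
    {"dx": 0,"dy": 0,"dz": 0,"spin": 0,"grip": 0},
    {"dx": 0,"dy": 0,"dz": 0,"spin": 0,"grip": 0},
    {"dx": 0,"dy": 0,"dz": 0,"spin": 0,"grip": 0},
  ],
)

```text
time: 11.9
tcp_pos: [0.4519, 0.0129, 0.2395]
ee_rot: [[0.992, 0.001, -0.124], [0.124, -0.0, 0.992], [0.001, -1.0, -0.0]]
contact_force: [0.1, 0.0, -0.4]
gripper_width: 0.005
```

```bash
python3 - <<'E'
from h import *
o=arm.get_obs();print(o['time'],o['tcp_pos'],o['contact_force'])
for n,(x,y,w,h) in {'top':(130,170,370,180),'side':(200,100,260,300)}.items():
    d=cam(n)['img'];k=2 if n=='top' else 2;cv2.imwrite(f'pics/{n}6c.png',cv2.convertScaleAbs(cv2.resize(d[y:y+h,x:x+w],None,fx=k,fy=k,interpolation=2),alpha=1.5 if k==2 and n=='top' else 1.0))
    e=cv2.imread(f'pics/{n}0.png');cv2.imwrite(f'pics/{n}6d.png',cv2.resize(cv2.absdiff(d,e)[y:y+h,x:x+w]*3,None,fx=2,fy=2))
E
```

```text
11.9 [0.45189997 0.0129487  0.23946939] [ 0.10781469  0.02000971 -0.44661996]
```

View pics/side6c.png

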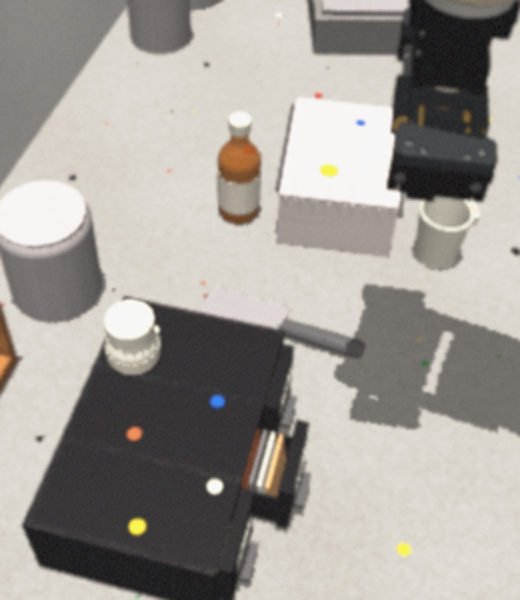

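View pics/top6c.png

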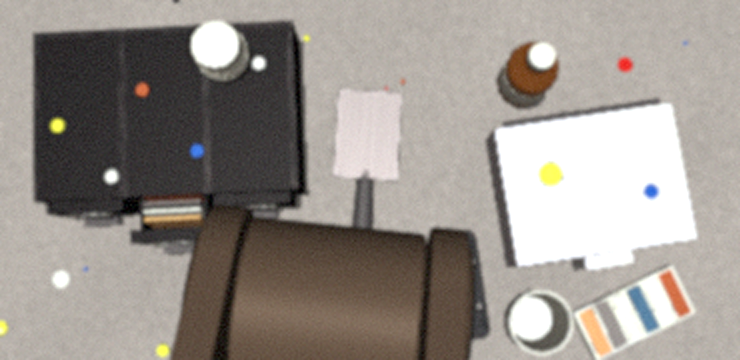

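View pics/side6d.png

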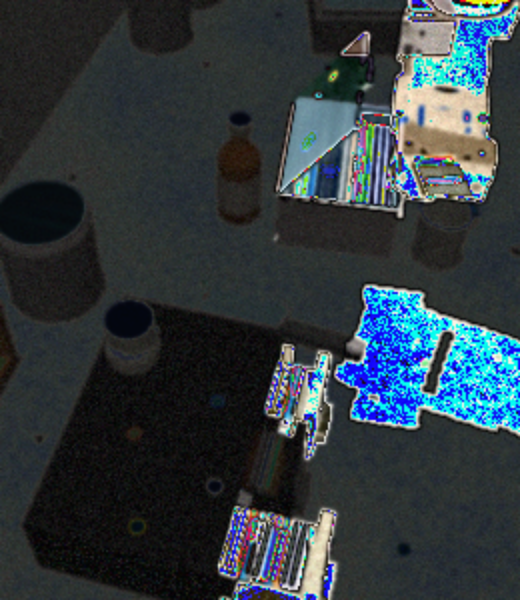

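The views show the lid flat, both outer drawers flush, and the middle drawer and all loose things without change in the difference picture. One numeric check remains before I hand in.

```bash
python3 - <<'E'
from h import *
T=cam('top');c=np.load('fit.npy')[:3]
for n,u in(('L',(200,405)),('M',(385,463)),('R',(555,391))):
    d=(atz(T,cr(u,120,175,4),.077)-[*c[:2],0])[:2]
    print(n,'out mm',round(1000*(-.082-(np.cos(c[2])*d[0]+np.sin(c[2])*d[1])),1))
arm.hand_in()
E
```

```text
L out mm -2.2
M out mm 28.9
R out mm -0.6
the job is handed in; nothing more can be done
```

I pushed both outer drawers home with closed fingertips, left first and then right. I then pushed the lid down along its arc until it lay flat, and handed the job in at about 12 s on the robot's clock.

- **Drawers:** each outer drawer was pushed until it stopped moving, at about 9–11 N. In the top picture they read −2 mm (left) and −1 mm (right) from shut, which is within the 2–4 mm error of the fit.
- **Middle drawer:** it reads about 29 mm out, against 29–31 mm before. The side-view difference picture shows no movement.
- **Lid:** the fingertip stopped at z = 0.081 m, the expected height of the shut lid, with a final press of about 21 N. Both camera views show it lying flat.
- **Loose things:** the bottle, jar and spatula show no change in the side-view difference picture. The cup was partly behind the arm there, and the card deck was outside that view. In the top view both appear where they were. The tin and everything else appear unmoved.
- **Robot:** it ended clear of everything with no contact force. No check failed, though one jog call was refused as invalid input before any motion, and I resent it with every field filled in.

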